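Rock a seized plug loose from a plaster mould and stand it on the ware board

ROBOT

A 6-joint arm with a two-finger parallel gripper is mounted at the origin on the work surface. World frame = base frame: x ahead of the robot, y to its left, z up, the work surface at z = 0. Lengths are in m, angles in rad, forces in N, time in s.
With the tool pointing down it reaches from about 0.375 to 0.925 m from the base axis. Payload 5.7 kg.
Tool frame: the origin (TCP) lies at the very end of the fingers, on their centre line; the grasp point (between the pads) lies 19 mm behind it (r.grip_point_offset is the distance from the TCP to the grasp point, in m); z points along the fingers, y is the line along which they close (so a half turn about z gives the same grasp; the last joint's range is limited). The gripper opens to 85 mm and grips with 20 to 120 N. Pads are 22 mm wide; open, the fingers measure 114 mm over their backs; the gripper's body (76 mm by 85 mm) begins 54 mm behind the grasp point. The pads swing forward as they close: fully open they stand 13 mm farther back than shut.
Start: joints at [-1.445, 0.359, 1.51, -0, 1.272, -0.115], TCP at [0.143, -0.583, 0.231] pointing down, gripper open.
Joint ranges: [-2.97, 2.97], [-1.01, 2.36], [0.21, 2.38], [-0.96, 4.11], [0.2, 2.71], [-2.98, 2.98]. Speed limits (rad/s): [2.39, 2.39, 3.14, 3.14, 3.14, 3.14].

INTERFACE

Orientations are given as a unit quaternion [w, x, y, z].
In Python, from workcell import r, cams gives the robot as it stands.
- The arm moves only by the tool send_rows, never from a script. Its argument "motion" is a list of rows, each a list of 3 entries, a list of its own where there are three numbers: the shift along the tool's x, y, z scaled (see below), then the turn, a rotation vector about the tool's x, y, z scaled (see below), then the closure, from -1 (fully open) to 1 (shut), so that 0 is half open. In form: [[[tx, ty, tz], [ax, ay, az], claw], ...]. A call has 1 to 10 rows; each row shifts and turns the commanded pose from where the row before left it, along the tool's axes as they then stand; what a row does not reach is not made up. The controller multiplies each number of a shift by 0.05 m and each number of a turn by 4 degrees. A row lasts 1/8 s, in which the tool goes at most 62.5 mm and 10.7 degrees, less where a joint would pass 70% of its speed; a pose out of reach is approached as far as the arm can. A call with a number of a shift or a turn outside -1 to 1 is refused whole. A call with a gripper value outside its range is refused whole. The fingers move at their own pace and stop on an object; the grip force is fixed at half the most. Time passes only in rows, so rows that do not move let the fingers close. It gives the time, the measured TCP pose, the force, the opening and the grip force at its end, in the units of the state.
- r.sense(): the state, without advancing time (a new reading comes with each control period).
- cams.snapshot(name): name is "scene" or "top" or "wrist"; returns the picture (480x640x3 uint8, red, green, blue); there is no depth.
- cams.camera_params(name): a dict with "fx", "fy", "cx", "cy" (pixels), "position" and "rotation" of the camera in the world; the wrist camera has in their place "mount" (4x4, takes a point from camera to tool coordinates, whose origin is the TCP and whose axes are the flange's). Camera axes: x right, y down, z forward; pixel columns grow to the right and rows downward; lengths in m; the calibration is good to about 2 mm. A picture is of the moment at which its call begins: read the wrist's pose just before it. camera_params takes no time and is no camera call.
- r.job_done(): hands the job in; it is judged then, once.
The state is a dict: "time": time; "qpos": joint angles; "joint_velocities": joint speeds; "effort": joint torques, N m; "position": TCP position; "eef_rot": TCP orientation; "wrist_force": force on the tool from outside, world axes, zero at the start; "moment": the same for the moment, N m; "finger_gap": opening from 0.0 (shut) to 1.0 (fully open); "gripper_force": force on a finger pad.
Only numpy, scipy, OpenCV 4.12 (cv2) and the standard library are available. Lean on these libraries where they do the work, as an engineer would, in place of code of your own. Each camera call takes 0.05 s, during which the arm holds its last target. There are 200 camera calls.

TASK

The turned wooden plug has seized in the plaster mould: feel which way it gives, rock it from side to side without levering it hard against the rim until it is loose, then pull it straight out and stand it upright on its foot on the plywood ware board, clear of the mug. Do not let the plug fall over, and leave the mug and the other things on the table where they are.

Things in the scene. Friction and masses are not known exactly. Their poses are not given: they have to be found in the camera images.
- plug: Loose turned beech plug, 150 mm tall, about 0.2 kg, round about its z axis (yaw means nothing); origin at the centre of its foot's underside. Diameters from the foot up: foot disc 32 to z=5 mm, stem 24 to z=20, ledge 42 to z=28, groove 34 to z=48, shank 44 to z=72, flange 84 to z=78, neck 22 to z=100, knob 34 to z=150. It starts upright in the mould, foot 15 mm above the table in a socket in which it can rock.
- plug_knob (a point): Centre of the plug's knob, 125 mm above its foot; the knob is the part to push and grip. Two stiff plaster lips hidden in the mould, on opposite sides, catch over the plug's ledge: pulled straight up it rises about 6 mm and stops dead. The line through both lips may point in any horizontal direction, cannot be seen, is unrelated to the mould's sides and must be felt.
- plug_groove (a point): Middle of the plug's groove, 38 mm above its foot, where the lips bite. Pushed sideways at the knob along the lips' line, a lip gives under about 7 to 14 N and stays pushed back, until the shank meets the mouth at about 0.2 rad of lean (knob moved some 25 mm): a hard stop. Pushed across the line, the plug goes hard within 5 to 12 mm.
- mould_mouth (a point): Centre of the mould's round mouth, 70 mm diameter, 75 mm above the table. Pushes up to about 15 degrees off the lips' line still work, the plug being guided along it. Once leaned fully both ways along the line (over 0.17 rad each way) the plug lifts out freely when upright. Do not lever it hard against the rim: over 35 N at the knob would chip it.
- mould: Plaster block mould, 130 x 130 mm, 75 mm high, screwed to the table between two 22 mm high wooden cleats along its x sides; origin at the centre of its underside, x and y along its sides.
- board: Plywood ware board, 200 mm (its x) by 130 mm (its y), 15 mm thick, fixed to the table; origin at the centre of its underside, top 15 mm above it. The mug stands near its +x end, the -x half is free.
- mug: Terracotta bisque mug, 72 mm rim diameter, 85 mm tall, with a handle, loose, standing on the ware board; origin at the centre of its underside.
- brush_pot: White pot, 90 mm diameter and 100 mm tall, with brushes up to 230 mm tall, loose, at the far side of the table; origin at the centre of its underside. Leave alone.
- glaze_jar: Green jar with a white cap, 72 mm diameter, 120 mm tall, loose, at the far side; origin at the centre of its underside. Leave alone.
- clear_cup: Clear plastic cup, 84 mm diameter, 110 mm tall, loose, at the left; origin at the centre of its underside. Leave alone.
- clay_knife: Flat clay knife with a dark wooden handle, 180 mm long, lying between mould and board along its x, loose; origin near its middle. Leave alone.
- slip_jar: White jar with a grey cap, 80 mm diameter, 80 mm tall, loose, at the right; origin at the centre of its underside. Leave alone.
Mind the look-alikes: they are no part of the job. Several things have the shape of the board; the one meant has the colours described above.

How it is judged:
By the outcome, as a careful person would: the job done as asked, in the order asked, and still so for the second after the job is handed in, with the robot touching nothing.
It also fails if it takes over 67 s, if anything falls off the work surface, if the arm or the gripper's body presses on something with over 40 N, if the wrist force passes 120 N, or if a joint passes its speed limit or range.

## Working session

There is one attempt and no reset: what is moved stays moved. The work goes in short steps, Python scripts to look and compute and a tool call to move; the robot and the scene stay as the last step left them, time stands still between calls to the robot, and variables do not carry over. Pictures are saved under pics/ and viewed, at most 13 in all, crops included, and the job is handed in when it is done.

Besides the shell and the picture viewer there is one more tool, called after "Call:" as name(argument=value, ...), one argument or row to a line, values as JSON. send_rows: Moves the arm, as the interface text tells. Shifts and turns lie within -1 to 1; 1 stands for 0.05 m of shift or 4 degrees of turn. Its arguments: {"type":"object","properties":{"motion":{"type":"array","items":{"type":"array"}}},"required":["motion"]}

```bash
mkdir -p pics; ls; python3 - <<'E'
from workcell import r,cams
import cv2
for n in("scene","top"):
    cv2.imwrite(f"pics/{n}0.png",cams.snapshot(n)[:,:,::-1])
    p=cams.camera_params(n);print(n,p)
print(cams.camera_params("wrist"));print(r.sense(),r.grip_point_offset)
E
```

```text
pics
scene {'fx': 442.2525442716362, 'fy': 442.2525442716362, 'cx': 318.0563770600879, 'cy': 239.85587099921295, 'position': array([ 1.02275756, -0.51522842,  1.02398975]), 'rotation': array([-0.30262173,  0.88027535,  0.34774053, -0.11230281])}
top {'fx': 622.126247001198, 'fy': 622.126247001198, 'cx': 316.2677616483173, 'cy': 241.14534512026458, 'position': array([0.1866215 , 0.02406422, 1.86616122]), 'rotation': array([ 0.07186192, -0.69882073,  0.70765198, -0.07559192])}
{'fx': 330.9377552947012, 'fy': 330.9377552947012, 'cx': 315.4537984342316, 'cy': 242.1867257422348, 'mount': array([[-1.15501217e-03, -9.45984162e-01, -3.24210782e-01,
         8.41302700e-02],
       [ 9.99999250e-01, -9.60892283e-04, -7.58834793e-04,
        -4.36809726e-04],
       [ 4.06314057e-04, -3.24211416e-01,  9.45984563e-01,
        -1.41958485e-01],
       [ 0.00000000e+00,  0.00000000e+00,  0.00000000e+00,
         1.00000000e+00]])}
{'time': 0.1, 'qpos': array([-1.44512857e+00,  3.59426423e-01,  1.51138713e+00, -3.11564570e-05,
        1.27249029e+00, -1.15097797e-01]), 'joint_velocities': array([ 5.34818505e-04, -3.95657677e-04, -2.53098929e-03, -4.36599090e-04,
        2.49869312e-04,  5.06123761e-05]), 'effort': array([ 5.19845471e-04, -5.28653491e+01, -2.79348707e+01, -3.47875107e-05,
        4.99426969e-03,  2.51313219e-05]), 'position': array([ 0.14296913, -0.58205202,  0.2305176 ]), 'eef_rot': array([-8.55500519e-04,  9.92761825e-01,  1.20096735e-01, -1.94078556e-05]), 'wrist_force': array([-0.04173311,  1.3541928 ,  0.06832787]), 'moment': array([-0.00120465, -0.0624461 ,  0.02843528]), 'gripper_force': 0.0, 'finger_gap': 1.004889704786483} 0.0187
```

View pics/scene0.png

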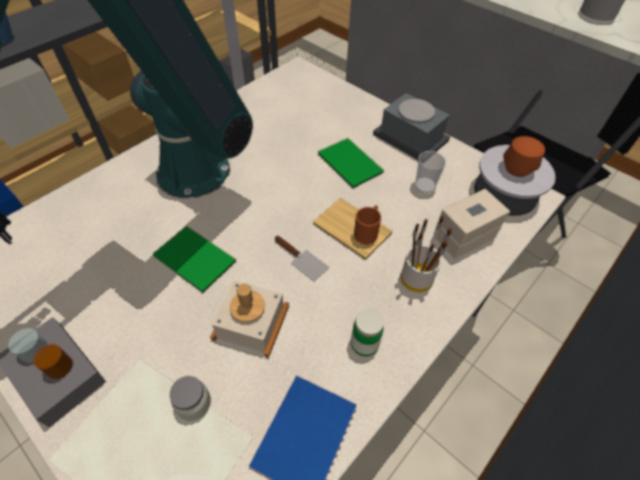

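View pics/top0.png

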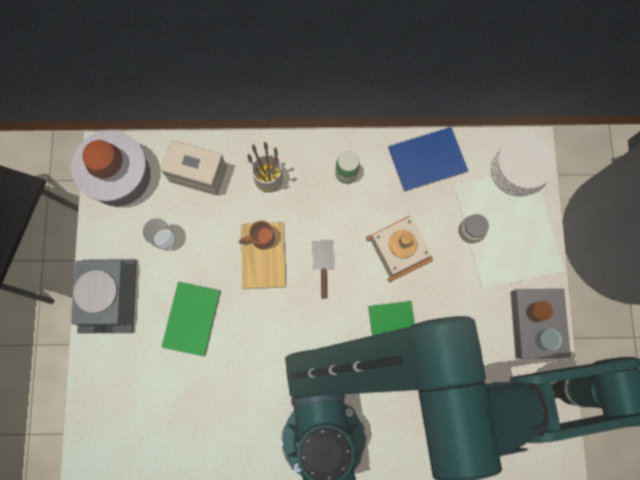

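The scene view shows the plug's knob at (245,295) and the plywood board at (353,227). In the top view the knob is at (405,240).

Board candidates in the top view are tan (264,255), green (190,319), green (391,317) and blue notebook (428,158). Only the tan one is plywood and carries the mug, so that is the one meant. I'll confirm it in a crop and measure.

```bash
cat > h.py <<'E'
from workcell import r,cams
import numpy as np,cv2
from scipy.spatial.transform import Rotation as R
def q2R(q): return R.from_quat(np.r_[q[1:],q[0]]).as_matrix()
def pose(n,s=None):
    p=cams.camera_params(n)
    if n!="wrist": return p,q2R(p["rotation"]),np.array(p["position"])
    T=np.eye(4);T[:3,:3]=q2R(s["eef_rot"]);T[:3,3]=s["position"];M=T@p["mount"]
    return p,M[:3,:3],M[:3,3]
def ray(n,uv,s=None):
    p,Rm,c=pose(n,s)
    d=Rm@np.array([(uv[0]-p["cx"])/p["fx"],(uv[1]-p["cy"])/p["fy"],1]);return c,d/np.linalg.norm(d)
def onz(n,uv,z,s=None):
    c,d=ray(n,uv,s);return c+d*(z-c[2])/d[2]
def proj(n,P,s=None):
    p,Rm,c=pose(n,s);v=Rm.T@(np.array(P)-c);return np.array([p["cx"]+p["fx"]*v[0]/v[2],p["cy"]+p["fy"]*v[1]/v[2]])
def tri(rays):
    A=np.zeros((3,3));b=np.zeros(3)
    for c,d in rays:
        P=np.eye(3)-np.outer(d,d);A+=P;b+=P@c
    return np.linalg.solve(A,b)
def blobs(im,lo,hi,box,amin=30):
    x0,y0,x1,y1=box;h=cv2.cvtColor(im,cv2.COLOR_RGB2HSV)[y0:y1,x0:x1]
    m=cv2.inRange(h,np.array(lo),np.array(hi));cs,_=cv2.findContours(m,cv2.RETR_EXTERNAL,cv2.CHAIN_APPROX_NONE)
    return sorted([c+np.array([[x0,y0]]) for c in cs if cv2.contourArea(c)>amin],key=cv2.contourArea,reverse=True)
E
python3 - <<'E'
from h import *
t=cv2.imread("pics/top0.png")[:,:,::-1];s=cv2.imread("pics/scene0.png")[:,:,::-1]
for n,im,box in(("top",t,(230,205,300,300)),("scene",s,(305,190,400,265))):
    for c in blobs(im,(12,80,90),(28,255,255),box)[:2]:
        b=cv2.boxPoints(cv2.minAreaRect(c));print(n,"board",cv2.contourArea(c),[onz(n,p,.015)[:2].round(3).tolist() for p in b])
    for c in blobs(im,(0,120,30),(11,255,255),box)[:2]:
        print(n,"mug",cv2.contourArea(c),c.reshape(-1,2).min(0),c.reshape(-1,2).max(0), onz(n,cv2.minEnclosingCircle(c)[0],.085)[:2])
for n,im,box in(("top",t,(360,205,440,285)),("scene",s,(205,270,300,360))):
    for c in blobs(im,(8,80,90),(25,255,255),box)[:3]:
        e=cv2.fitEllipse(c);print(n,"plug",cv2.contourArea(c),cv2.boundingRect(c),e,onz(n,e[0],.09)[:2])
a=cv2.resize(t[200:300,225:325],(390,390),interpolation=2);b=cv2.resize(t[195:295,355:455],(390,390),interpolation=2)
b2=cv2.resize(s[265:365,200:300],(390,390),interpolation=2)
cv2.imwrite("pics/c1.png",cv2.resize(np.hstack([a,b]),(780,390))[:,:,::-1])
E
```

```text
top board 2202.5 [[0.64, 0.244], [0.643, 0.113], [0.442, 0.107], [0.439, 0.235]]
top mug 197.0 [241 226] [272 243] [0.58621539 0.1871225 ]
scene board 1721.0 [[0.446, 0.099], [0.406, 0.243], [0.637, 0.24], [0.662, 0.105]]
scene mug 676.0 [355 206] [379 243] [0.60118778 0.1595575 ]
top plug 585.0 (389, 230, 28, 28) ((402.4644775390625, 243.4117889404297), (26.776002883911133, 27.879993438720703), 127.0094223022461) [ 0.55330018 -0.2392309 ]
top plug 158.5 (388, 257, 45, 25) ((411.36181640625, 268.1440734863281), (3.8945400714874268, 65.35527038574219), 63.301292419433594) [ 0.47991799 -0.26193919]
scene plug 941.5 (229, 284, 36, 38) ((246.4571533203125, 303.8792724609375), (33.976985931396484, 36.53911209106445), 174.2418975830078) [ 0.54835689 -0.23854483]
scene plug 324.0 (264, 302, 25, 55) ((275.1174621582031, 330.25927734375), (6.452142238616943, 77.01123046875), 21.72600746154785) [ 0.64814416 -0.23932644]
```

View pics/c1.png

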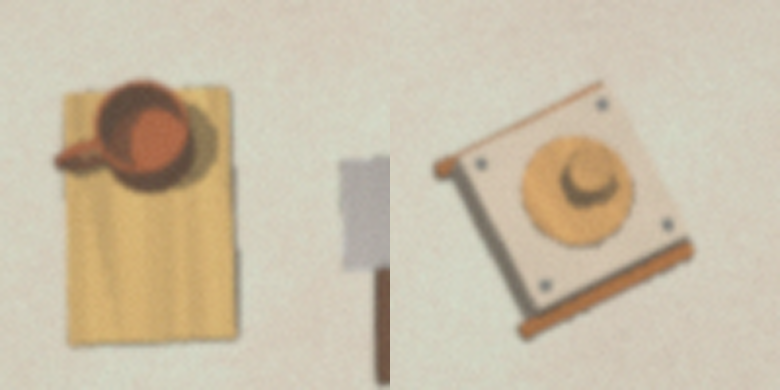

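Crop confirmed: the tan board with the mug on it has its free half toward the robot, and the plug is the beech one in the plaster mould. Next I work out the approach.

```bash
cat >> h.py <<'E'
def go(P,yaw=None):
    "delta to TCP target in tool units; yaw = desired world heading of tool y (deg, mod 180)"
    s=r.sense();Rm=q2R(s["eef_rot"]);d=Rm.T@(np.array(P)-s["position"])/.05
    out="shift %s"%d.round(3)
    zt=np.array([0,0,-1.]); v=Rm.T@np.cross(Rm[:,2],zt)
    out+=" leveling(units) %s"%(np.degrees(v)/4).round(3)
    y=Rm[:,1];cur=np.degrees(np.arctan2(y[1],y[0]));out+=" yawY %.1f q6 %.2f"%(cur,s["qpos"][5])
    if yaw is not None:
        e=(yaw-cur+90)%180-90;out+=" turnz %.2f units"%(-e/4)
    print(out)
E
python3 - <<'E'
from h import *
print(onz("top",(402.5,243.4),.093),onz("top",(407,239),.165),onz("top",(261.7,235),.085))
for P in [(.553,-.24,.165),(.553,-.24,.093)]: print(proj("top",P),proj("scene",P))
go((.553,-.24,.24),0)
E
```

```text
[ 0.55271465 -0.23889118  0.093     ] [ 0.55027017 -0.24134021  0.165     ] [0.584529   0.17187361 0.085     ]
[406.47969597 238.05264579] [243.50420771 289.02290733]
[402.87617297 243.29958126] [247.15087325 304.82137166]
shift [ 9.595 -4.689 -0.18 ] leveling(units) [-0.024 -0.002 -0.   ] yawY -76.2 q6 -0.12 turnz -19.05 units
```

Call:
send_rows(
  motion=[
    [[0.8,-0.39,-0.02],[0,0,0],-1],
    [[0.8,-0.39,-0.02],[0,0,0],-1],
    [[0.8,-0.39,-0.02],[0,0,0],-1],
    [[0.8,-0.39,-0.02],[0,0,0],-1],
    [[0.8,-0.39,-0.02],[0,0,0],-1],
    [[0.8,-0.39,-0.02],[0,0,0],-1],
    [[0.8,-0.39,-0.02],[0,0,0],-1],
    [[0.8,-0.39,-0.02],[0,0,0],-1],
    [[0.8,-0.39,-0.02],[0,0,0],-1],
    [[0,0,0],[0,0,0],-1],
  ],
)

```text
time: 1.35
position: [0.4526, -0.3243, 0.24]
eef_rot: [-0.0, 0.993, 0.122, 0.0]
wrist_force: [-0.8, -0.8, 0.2]
finger_gap: 1.002
gripper_force: 0.0
```

```bash
python3 - <<'E'
from h import *
s=r.sense();im=cams.snapshot("wrist");cv2.imwrite("pics/w1.png",im[:,:,::-1])
print(s["position"],s["wrist_force"],proj("wrist",(.553,-.24,.165),s),proj("wrist",(.553,-.24,.093),s))
for c in blobs(im,(8,80,90),(25,255,255),(0,0,640,480))[:4]: print(cv2.contourArea(c),cv2.boundingRect(c))
go((.553,-.24,.24))
E
```

```text
[ 0.45257411 -0.32427058  0.24000329] [-0.79146237 -0.7819747   0.17513778] [218.63234338  68.30582467] [243.86870043  84.03417851]
9221.5 (190, 24, 105, 115)
877.5 (208, 146, 136, 37)
shift [ 2.385e+00 -1.167e+00 -2.000e-03] leveling(units) [-0.008  0.009  0.   ] yawY -76.0 q6 0.58
```

View pics/w1.png

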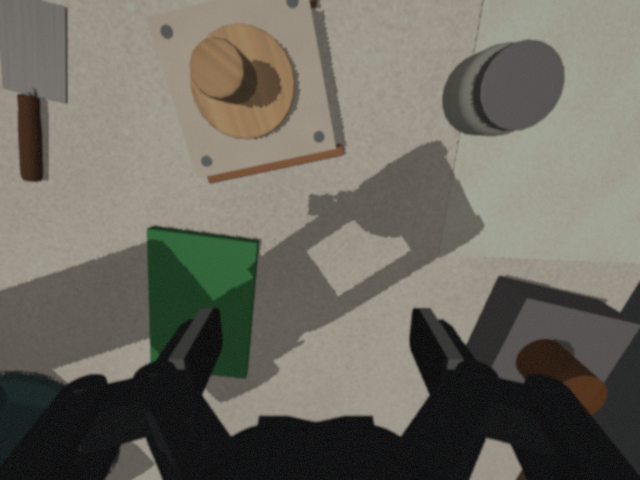

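The wrist view puts the knob top near (220,68) and the flange at (243,81), matching the estimate to about 1 mm. I'll move over the plug, descend and half-close around the knob as a loose cage.

Call:
send_rows(
  motion=[
    [[0.8,-0.39,0],[0,0,0],-1],
    [[0.8,-0.39,0],[0,0,0],-1],
    [[0.785,-0.387,0],[0,0,0],-1],
    [[0,0,0],[0,0,0],-1],
    [[0,0,0.8],[0,0,0],-1],
    [[0,0,0.8],[0,0,0],-1],
    [[0,0,0.76],[0,0,0],-1],
    [[0,0,0],[0,0,0],0],
    [[0,0,0],[0,0,0],0],
    [[0,0,0],[0,0,0],0],
  ],
)

```text
time: 2.65
position: [0.5537, -0.2424, 0.1243]
eef_rot: [0.001, 0.993, 0.12, 0.001]
wrist_force: [-0.0, -0.7, -0.4]
finger_gap: 0.503
gripper_force: 0.0
```

```bash
python3 - <<'E'
from h import *
s=r.sense();im=cams.snapshot("wrist");cv2.imwrite("pics/w2.png",im[:,:,::-1])
print(s["position"],s["wrist_force"],s["finger_gap"]);go((.553,-.24,.122))
E
```

```text
[ 0.55370859 -0.24244617  0.12427924] [-0.01385144 -0.71606391 -0.38679552] 0.5029310718551596
shift [-0.003 -0.046  0.043] leveling(units) [ 0.032 -0.032  0.   ] yawY -76.2 q6 0.80
```

View pics/w2.png

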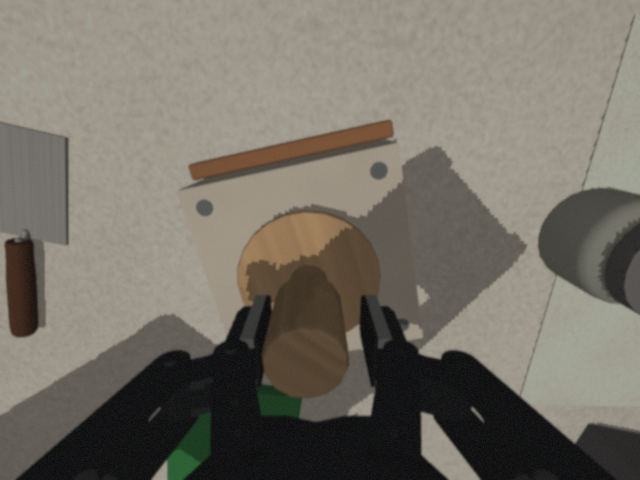

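The wrist view shows the knob (305,340) caged between the pads, clear on both sides. Pushing along −y of the tool in small steps.

Call:
send_rows(
  motion=[
    [[0,-0.04,0],[0,0,0],0],
    [[0,-0.04,0],[0,0,0],0],
    [[0,-0.04,0],[0,0,0],0],
    [[0,0,0],[0,0,0],0],
  ],
)

```text
time: 3.2
position: [0.5512, -0.2351, 0.1223]
eef_rot: [-0.0, 0.993, 0.12, -0.0]
wrist_force: [-0.1, 0.7, 0.6]
finger_gap: 0.499
gripper_force: 0.0
```

Call:
send_rows(
  motion=[
    [[0,-0.04,0],[0,0,0],0],
    [[0,0,0],[0,0,0],0],
  ],
)

```text
time: 3.45
position: [0.5508, -0.2334, 0.1223]
eef_rot: [-0.0, 0.993, 0.12, -0.0]
wrist_force: [0.6, -0.0, -0.3]
finger_gap: 0.501
gripper_force: 0.1
```

Call:
send_rows(
  motion=[
    [[0,-0.03,0],[0,0,0],0],
    [[0,0,0],[0,0,0],0],
  ],
)

```text
time: 3.7
position: [0.5506, -0.2321, 0.1224]
eef_rot: [0.0, 0.993, 0.12, 0.0]
wrist_force: [-0.1, 0.2, -0.1]
finger_gap: 0.494
gripper_force: 0.2
```

Call:
send_rows(
  motion=[
    [[0,-0.04,0],[0,0,0],0],
    [[0,0,0],[0,0,0],0],
  ],
)

```text
time: 3.95
position: [0.5506, -0.2306, 0.1227]
eef_rot: [0.001, 0.993, 0.12, 0.001]
wrist_force: [1.4, -2.4, 1.5]
finger_gap: 0.502
gripper_force: 1.3
```

Call:
send_rows(
  motion=[
    [[0,-0.04,0],[0,0,0],0],
    [[0,0,0],[0,0,0],0],
  ],
)

```text
time: 4.2
position: [0.5504, -0.2289, 0.123]
eef_rot: [0.001, 0.993, 0.12, 0.001]
wrist_force: [2.2, -3.1, 4.3]
finger_gap: 0.498
gripper_force: 2.5
```

Call:
send_rows(
  motion=[
    [[0,-0.03,0],[0,0,0],0],
    [[0,0,0],[0,0,0],0],
  ],
)

```text
time: 4.45
position: [0.5505, -0.2283, 0.1232]
eef_rot: [0.002, 0.993, 0.12, 0.001]
wrist_force: [2.5, -7.4, 4.3]
finger_gap: 0.5
gripper_force: 3.6
```

Call:
send_rows(
  motion=[
    [[0,-0.03,0],[0,0,0],0],
    [[0,0,0],[0,0,0],0],
  ],
)

```text
time: 4.7
position: [0.5506, -0.2276, 0.1233]
eef_rot: [0.002, 0.993, 0.12, 0.002]
wrist_force: [2.6, -9.1, 3.5]
finger_gap: 0.504
gripper_force: 4.8
```

Call:
send_rows(
  motion=[
    [[0,-0.03,0],[0,0,0],0],
    [[0,0,0],[0,0,0],0],
  ],
)

```text
time: 4.95
position: [0.5508, -0.2271, 0.1235]
eef_rot: [0.003, 0.993, 0.12, 0.002]
wrist_force: [4.0, -10.6, 2.7]
finger_gap: 0.5
gripper_force: 6.0
```

Call:
send_rows(
  motion=[
    [[0,-0.03,0],[0,0,0],0],
    [[0,0,0],[0,0,0],0],
  ],
)

```text
time: 5.2
position: [0.551, -0.2265, 0.1236]
eef_rot: [0.004, 0.993, 0.12, 0.002]
wrist_force: [3.4, -14.1, 1.0]
finger_gap: 0.503
gripper_force: 7.3
```

Call:
send_rows(
  motion=[
    [[0,-0.03,0],[0,0,0],0],
    [[0,0,0],[0,0,0],0],
  ],
)

```text
time: 5.45
position: [0.5512, -0.226, 0.1238]
eef_rot: [0.005, 0.993, 0.12, 0.003]
wrist_force: [5.5, -16.3, 0.5]
finger_gap: 0.5
gripper_force: 8.6
```

Call:
send_rows(
  motion=[
    [[0,-0.03,0],[0,0,0],0],
    [[0,0,0],[0,0,0],0],
  ],
)

```text
time: 5.7
position: [0.5513, -0.2255, 0.1239]
eef_rot: [0.006, 0.993, 0.12, 0.003]
wrist_force: [5.0, -19.4, -2.0]
finger_gap: 0.503
gripper_force: 10.0
```

Direction 104° goes hard (20 N, no give), with some drift toward +x. I'll back off, centre, and turn toward 60°.

Call:
send_rows(
  motion=[
    [[0,0.2,0],[0,0,0],0],
    [[0,0.2,0],[0,0,0],0],
    [[0,0,0],[0,0,1],0],
    [[0,0,0],[0,0,1],0],
    [[0,0,0],[0,0,1],0],
    [[0,0,0],[0,0,1],0],
    [[0,0,0],[0,0,1],0],
    [[0,0,0],[0,0,1],0],
    [[0,0,0],[0,0,1],0],
    [[0,0,0],[0,0,1],0],
  ],
)

```text
time: 6.95
position: [0.5509, -0.2376, 0.1213]
eef_rot: [-0.001, 0.987, -0.159, -0.002]
wrist_force: [0.4, -0.2, -0.1]
finger_gap: 0.501
gripper_force: 0.0
```

Call:
send_rows(
  motion=[
    [[0,0,0],[0,0,1],0],
    [[0,0,0],[0,0,1],0],
    [[0,0,0],[0,0,1],0],
    [[0,0,0],[0,0,0],0],
    [[0,0,0],[0,0,0],0],
  ],
)

```text
time: 7.58
position: [0.5516, -0.2383, 0.1218]
eef_rot: [-0.0, 0.966, -0.26, -0.001]
wrist_force: [0.0, 1.2, 0.2]
finger_gap: 0.499
gripper_force: 0.0
```

```bash
python3 - <<'E'
from h import *
s=r.sense();print(s["position"],s["wrist_force"],s["gripper_force"]);go((.553,-.24,.122),60)
E
```

```text
[ 0.55158845 -0.23827614  0.1218339 ] [0.0150716  1.19426099 0.16794736] 0.0
shift [ 0.042  0.016 -0.003] leveling(units) [-0.006  0.024  0.   ] yawY -120.1 q6 1.57 turnz -0.03 units
```

Call:
send_rows(
  motion=[
    [[0.02,-0.08,0],[0,0,0],0],
    [[0,-0.08,0],[0,0,0],0],
    [[0,0,0],[0,0,0],0],
  ],
)

```text
time: 7.95
position: [0.5571, -0.232, 0.1223]
eef_rot: [-0.0, 0.966, -0.26, -0.0]
wrist_force: [-0.6, -0.3, -0.6]
finger_gap: 0.499
gripper_force: 0.2
```

Call:
send_rows(
  motion=[
    [[0,-0.06,0],[0,0,0],0],
    [[0,0,0],[0,0,0],0],
  ],
)

```text
time: 8.2
position: [0.5584, -0.23, 0.1225]
eef_rot: [0.0, 0.966, -0.26, -0.0]
wrist_force: [-1.5, -1.6, 1.7]
finger_gap: 0.501
gripper_force: 1.1
```

Call:
send_rows(
  motion=[
    [[0,-0.06,0],[0,0,0],0],
    [[0,0,0],[0,0,0],0],
  ],
)

```text
time: 8.45
position: [0.5595, -0.2285, 0.1228]
eef_rot: [0.001, 0.966, -0.26, -0.0]
wrist_force: [-4.2, -5.5, 4.0]
finger_gap: 0.496
gripper_force: 3.6
```

Call:
send_rows(
  motion=[
    [[0,-0.04,0],[0,0,0],0],
    [[0,0,0],[0,0,0],0],
  ],
)

```text
time: 8.7
position: [0.56, -0.2277, 0.1229]
eef_rot: [0.002, 0.966, -0.26, -0.0]
wrist_force: [-7.7, -8.2, 6.1]
finger_gap: 0.498
gripper_force: 5.5
```

Call:
send_rows(
  motion=[
    [[0,-0.04,0],[0,0,0],0],
    [[0,0,0],[0,0,0],0],
  ],
)

```text
time: 8.95
position: [0.5605, -0.2268, 0.123]
eef_rot: [0.003, 0.966, -0.26, -0.001]
wrist_force: [-8.5, -10.6, 6.4]
finger_gap: 0.498
gripper_force: 7.2
```

Call:
send_rows(
  motion=[
    [[0,-0.04,0],[0,0,0],0],
    [[0,0,0],[0,0,0],0],
  ],
)

```text
time: 9.2
position: [0.5616, -0.2257, 0.1233]
eef_rot: [0.003, 0.966, -0.26, -0.0]
wrist_force: [-10.2, -11.9, 7.6]
finger_gap: 0.5
gripper_force: 8.2
```

Call:
send_rows(
  motion=[
    [[0,-0.04,0],[0,0,0],0],
    [[0,0,0],[0,0,0],0],
  ],
)

```text
time: 9.45
position: [0.5627, -0.2249, 0.1234]
eef_rot: [0.004, 0.966, -0.26, 0.0]
wrist_force: [-10.0, -14.5, 7.7]
finger_gap: 0.499
gripper_force: 9.4
```

Direction 60° is hard too but drifts toward lower yaw. Trying 28°.

Call:
send_rows(
  motion=[
    [[0,0.22,0],[0,0,0],0],
    [[0,0.22,0],[0,0,0],0],
    [[0,0,0],[0,0,1],0],
    [[0,0,0],[0,0,1],0],
    [[0,0,0],[0,0,1],0],
    [[0,0,0],[0,0,1],0],
    [[0,0,0],[0,0,1],0],
    [[0,0,0],[0,0,1],0],
    [[0,0,0],[0,0,1],0],
    [[0,0,0],[0,0,1],0],
  ],
)

```text
time: 10.7
position: [0.5529, -0.239, 0.1219]
eef_rot: [-0.0, 0.856, -0.518, -0.0]
wrist_force: [0.5, 0.3, -0.7]
finger_gap: 0.497
gripper_force: 0.0
```

Call:
send_rows(
  motion=[
    [[0,-0.08,0],[0,0,0],0],
    [[0,-0.08,0],[0,0,0],0],
    [[0,-0.04,0],[0,0,0],0],
    [[0,0,0],[0,0,0],0],
  ],
)

```text
time: 11.2
position: [0.562, -0.2345, 0.1222]
eef_rot: [-0.0, 0.856, -0.516, -0.0]
wrist_force: [0.1, -0.6, -1.0]
finger_gap: 0.5
gripper_force: 0.1
```

Call:
send_rows(
  motion=[
    [[0,-0.06,0],[0,0,0],0],
    [[0,0,0],[0,0,0],0],
  ],
)

```text
time: 11.45
position: [0.564, -0.2334, 0.1224]
eef_rot: [0.0, 0.856, -0.516, -0.0]
wrist_force: [-2.6, -1.8, 3.1]
finger_gap: 0.5
gripper_force: 1.6
```

Call:
send_rows(
  motion=[
    [[0,-0.05,0],[0,0,0],0],
    [[0,0,0],[0,0,0],0],
  ],
)

```text
time: 11.7
position: [0.5653, -0.2326, 0.1225]
eef_rot: [0.001, 0.856, -0.516, -0.001]
wrist_force: [-6.3, -2.1, 6.5]
finger_gap: 0.5
gripper_force: 3.9
```

Call:
send_rows(
  motion=[
    [[0,-0.05,0],[0,0,0],0],
    [[0,0,0],[0,0,0],0],
  ],
)

```text
time: 11.95
position: [0.5669, -0.2317, 0.1228]
eef_rot: [0.001, 0.856, -0.516, -0.001]
wrist_force: [-9.3, -3.8, 9.4]
finger_gap: 0.5
gripper_force: 5.3
```

Call:
send_rows(
  motion=[
    [[0,-0.05,0],[0,0,0],0],
    [[0,0,0],[0,0,0],0],
  ],
)

```text
time: 12.2
position: [0.5691, -0.2308, 0.1231]
eef_rot: [0.002, 0.856, -0.516, -0.001]
wrist_force: [-10.3, -4.3, 10.8]
finger_gap: 0.503
gripper_force: 5.9
```

It gives: about 11 N with steady travel. Continuing along this line.

Call:
send_rows(
  motion=[
    [[0,-0.05,0],[0,0,0],0],
    [[0,-0.05,0],[0,0,0],0],
    [[0,0,0],[0,0,0],0],
  ],
)

```text
time: 12.58
position: [0.574, -0.2287, 0.1236]
eef_rot: [0.002, 0.856, -0.516, -0.001]
wrist_force: [-9.5, -4.3, 13.7]
finger_gap: 0.502
gripper_force: 6.2
```

Call:
send_rows(
  motion=[
    [[0,-0.05,0],[0,0,0],0],
    [[0,-0.05,0],[0,0,0],0],
    [[0,0,0],[0,0,0],0],
  ],
)

```text
time: 12.95
position: [0.5785, -0.2265, 0.1239]
eef_rot: [0.002, 0.856, -0.516, -0.0]
wrist_force: [-9.8, -3.0, 14.9]
finger_gap: 0.504
gripper_force: 6.9
```

Call:
send_rows(
  motion=[
    [[0,-0.05,0],[0,0,0],0],
    [[0,0,0],[0,0,0],0],
  ],
)

```text
time: 13.2
position: [0.5809, -0.2253, 0.1239]
eef_rot: [0.002, 0.856, -0.516, -0.0]
wrist_force: [-10.2, -3.8, 14.0]
finger_gap: 0.499
gripper_force: 8.9
```

Call:
send_rows(
  motion=[
    [[0,-0.05,0],[0,0,0],0],
    [[0,0,0],[0,0,0],0],
  ],
)

```text
time: 13.45
position: [0.5817, -0.2247, 0.1238]
eef_rot: [0.003, 0.856, -0.516, -0.001]
wrist_force: [-13.0, -6.0, 16.9]
finger_gap: 0.509
gripper_force: 11.1
```

Call:
send_rows(
  motion=[
    [[0,-0.05,0],[0,0,0],0],
    [[0,0,0],[0,0,0],0],
  ],
)

```text
time: 13.7
position: [0.5822, -0.2241, 0.1238]
eef_rot: [0.004, 0.857, -0.516, -0.002]
wrist_force: [-16.9, -8.5, 20.3]
finger_gap: 0.499
gripper_force: 13.3
```

```bash
python3 - <<'E'
from h import *
s=r.sense();im=cams.snapshot("wrist");cv2.imwrite("pics/w3.png",im[:,:,::-1])
print(s["position"],s["wrist_force"],s["moment"]);go((.553,-.24,.122))
E
```

```text
[ 0.58222387 -0.2241003   0.12378033] [-16.94193569  -8.47111096  20.33662184] [-1.70361508  3.40740308  0.00619189]
shift [0.007 0.665 0.041] leveling(units) [0.125 0.002 0.   ] yawY -152.1 q6 2.19
```

View pics/w3.png

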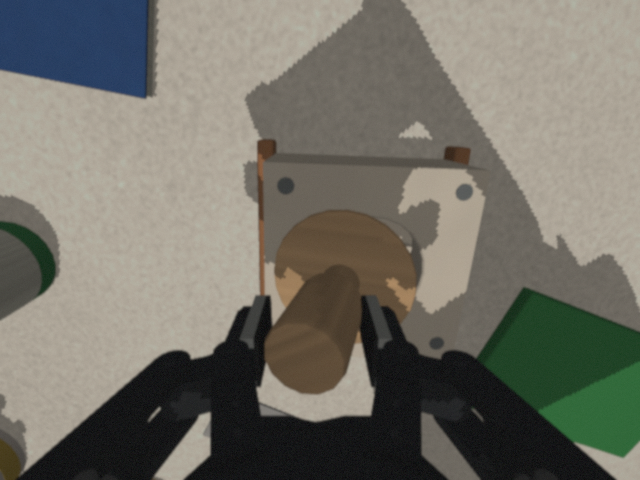

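The wrist view shows the plug leaning left in frame (knob (315,345), flange (345,280)), with a gap at the mouth on the right side. It has hit the hard stop at about 19 N. Now the opposite way.

Call:
send_rows(
  motion=[
    [[0,0.15,0],[0,0,0],0],
    [[0,0.15,0],[0,0,0],0],
    [[0,0.15,0],[0,0,0],0],
    [[0,0.15,0],[0,0,0],0],
    [[0,0.15,0],[0,0,0],0],
    [[0,0.08,0],[0,0,0],0],
    [[0,0,0],[0,0,0],0],
  ],
)

```text
time: 14.62
position: [0.5496, -0.2411, 0.1222]
eef_rot: [-0.0, 0.856, -0.517, -0.0]
wrist_force: [-0.1, 0.2, 0.5]
finger_gap: 0.502
gripper_force: 0.0
```

Call:
send_rows(
  motion=[
    [[0,0.05,0],[0,0,0],0],
    [[0,0.05,0],[0,0,0],0],
    [[0,0,0],[0,0,0],0],
  ],
)

```text
time: 15.0
position: [0.5462, -0.2434, 0.1228]
eef_rot: [-0.0, 0.856, -0.517, 0.001]
wrist_force: [2.0, 0.7, 3.0]
finger_gap: 0.501
gripper_force: 1.3
```

Call:
send_rows(
  motion=[
    [[0,0.05,0],[0,0,0],0],
    [[0,0.05,0],[0,0,0],0],
    [[0,0,0],[0,0,0],0],
  ],
)

```text
time: 15.38
position: [0.5424, -0.2457, 0.1229]
eef_rot: [-0.001, 0.856, -0.517, 0.001]
wrist_force: [5.5, 3.2, 3.1]
finger_gap: 0.5
gripper_force: 3.1
```

Call:
send_rows(
  motion=[
    [[0,0.05,0],[0,0,0],0],
    [[0,0.05,0],[0,0,0],0],
    [[0,0,0],[0,0,0],0],
  ],
)

```text
time: 15.75
position: [0.5401, -0.2476, 0.1235]
eef_rot: [-0.002, 0.856, -0.517, 0.003]
wrist_force: [10.7, 5.7, 3.4]
finger_gap: 0.501
gripper_force: 6.2
```

Call:
send_rows(
  motion=[
    [[0,0.05,0],[0,0,0],0],
    [[0,0,0],[0,0,0],0],
  ],
)

```text
time: 16.0
position: [0.5385, -0.2488, 0.1238]
eef_rot: [-0.002, 0.856, -0.517, 0.003]
wrist_force: [10.9, 6.5, 4.7]
finger_gap: 0.502
gripper_force: 6.6
```

Call:
send_rows(
  motion=[
    [[0,0.05,0],[0,0,0],0],
    [[0,0,0],[0,0,0],0],
  ],
)

```text
time: 16.25
position: [0.5367, -0.2502, 0.1242]
eef_rot: [-0.002, 0.856, -0.517, 0.004]
wrist_force: [11.8, 5.8, 6.6]
finger_gap: 0.502
gripper_force: 6.9
```

Call:
send_rows(
  motion=[
    [[0,0.05,0],[0,0,0],0],
    [[0,0,0],[0,0,0],0],
  ],
)

```text
time: 16.5
position: [0.5349, -0.2515, 0.1245]
eef_rot: [-0.002, 0.856, -0.517, 0.005]
wrist_force: [11.2, 6.2, 8.0]
finger_gap: 0.501
gripper_force: 7.2
```

Call:
send_rows(
  motion=[
    [[0,0.05,0],[0,0,0],0],
    [[0,0.05,0],[0,0,0],0],
    [[0,0,0],[0,0,0],0],
  ],
)

```text
time: 16.88
position: [0.5307, -0.2533, 0.1247]
eef_rot: [-0.003, 0.856, -0.517, 0.004]
wrist_force: [11.0, 9.2, 11.6]
finger_gap: 0.502
gripper_force: 8.3
```

Call:
send_rows(
  motion=[
    [[0,0.05,0],[0,0,0],0],
    [[0,0.03,0],[0,0,0],0],
    [[0,0,0],[0,0,0],0],
  ],
)

```text
time: 17.25
position: [0.5272, -0.2548, 0.1248]
eef_rot: [-0.003, 0.856, -0.517, 0.004]
wrist_force: [13.5, 9.7, 11.3]
finger_gap: 0.501
gripper_force: 9.0
```

Call:
send_rows(
  motion=[
    [[0,0.05,0],[0,0,0],0],
    [[0,0,0],[0,0,0],0],
  ],
)

```text
time: 17.5
position: [0.5252, -0.2558, 0.125]
eef_rot: [-0.003, 0.856, -0.517, 0.004]
wrist_force: [12.3, 11.2, 12.6]
finger_gap: 0.495
gripper_force: 9.5
```

Call:
send_rows(
  motion=[
    [[0,0.05,0],[0,0,0],0],
    [[0,0,0],[0,0,0],0],
  ],
)

```text
time: 17.75
position: [0.5243, -0.2564, 0.1251]
eef_rot: [-0.004, 0.856, -0.517, 0.005]
wrist_force: [15.9, 14.7, 11.8]
finger_gap: 0.498
gripper_force: 11.9
```

Both sides reached the hard stop symmetrically at about 29 mm. Re-centring and checking that the plug is upright before gripping.

Call:
send_rows(
  motion=[
    [[0,-0.15,0],[0,0,0],0],
    [[0,-0.15,0],[0,0,0],0],
    [[0,-0.15,0],[0,0,0],0],
    [[0,-0.15,0],[0,0,0],0],
    [[0,-0.15,0],[0,0,0],0],
    [[0,-0.04,0],[0,0,0],0],
    [[0,0,0],[0,0,0],0],
  ],
)

```text
time: 18.62
position: [0.5526, -0.2395, 0.1222]
eef_rot: [0.0, 0.856, -0.516, -0.0]
wrist_force: [0.2, -0.1, 0.3]
finger_gap: 0.499
gripper_force: 0.0
```

```bash
python3 - <<'E'
from h import *
s=r.sense();im=cams.snapshot("wrist");cv2.imwrite("pics/w4.png",im[:,:,::-1])
print(s["position"],s["wrist_force"],s["moment"]);go((.553,-.24,.122))
for z,rad in((.093,.042),(.165,.017),(.075,.035)):
  print(proj("wrist",(.553,-.24,z),s))
E
```

```text
[ 0.55256256 -0.23946833  0.1221568 ] [ 0.2144412  -0.10874343  0.29486004] [0.00510007 0.01247862 0.00175901]
shift [ 0.014 -0.006  0.004] leveling(units) [ 0.004  0.005 -0.   ] yawY -152.2 q6 2.13
[316.37766266 281.88106209]
[316.78245557 368.54064339]
[316.31832306 269.17741852]
```

View pics/w4.png

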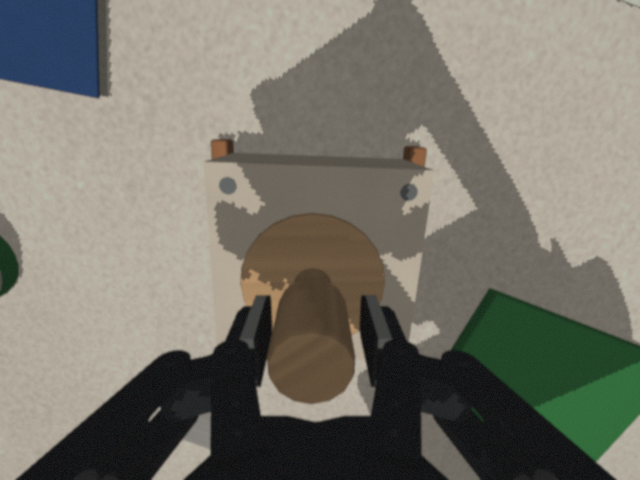

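The plug stands upright and centred between the pads (knob (312,360), flange centre (313,280)). Grip, then pull straight up gently.

Call:
send_rows(
  motion=[
    [[0,0,0],[0,0,0],1],
    [[0,0,0],[0,0,0],1],
    [[0,0,0],[0,0,0],1],
    [[0,0,0],[0,0,0],1],
  ],
)

```text
time: 19.18
position: [0.5528, -0.2396, 0.1225]
eef_rot: [-0.0, 0.856, -0.517, 0.0]
wrist_force: [0.8, 1.3, 1.4]
finger_gap: 0.385
gripper_force: 59.4
```

Call:
send_rows(
  motion=[
    [[0,0,-0.06],[0,0,0],1],
    [[0,0,-0.06],[0,0,0],1],
    [[0,0,0],[0,0,0],1],
  ],
)

```text
time: 19.55
position: [0.5523, -0.2395, 0.1283]
eef_rot: [0.0, 0.856, -0.517, -0.0]
wrist_force: [-0.2, -1.0, -2.9]
finger_gap: 0.383
gripper_force: 59.5
```

Call:
send_rows(
  motion=[
    [[0,0,-0.06],[0,0,0],1],
    [[0,0,-0.06],[0,0,0],1],
    [[0,0,0],[0,0,0],1],
  ],
)

```text
time: 19.92
position: [0.5528, -0.2397, 0.1347]
eef_rot: [-0.0, 0.856, -0.517, 0.0]
wrist_force: [0.3, 0.2, -3.6]
finger_gap: 0.383
gripper_force: 59.5
```

Free at only −3.6 N, i.e. the plug's weight. Lifting clear, then turning.

Call:
send_rows(
  motion=[
    [[0,0,-0.2],[0,0,0],1],
    [[0,0,-0.4],[0,0,0],1],
    [[0,0,-0.5],[0,0,0],1],
    [[0,0,-0.5],[0,0,0],1],
    [[0,0,-0.5],[0,0,0],1],
    [[0,0,-0.2],[0,0,-0.5],1],
    [[0,0,0],[0,0,-1],1],
    [[0,0,0],[0,0,-1],1],
    [[0,0,0],[0,0,-1],1],
    [[0,0,0],[0,0,-1],1],
  ],
)

```text
time: 21.18
position: [0.5521, -0.2393, 0.2487]
eef_rot: [-0.0, 0.927, -0.375, -0.001]
wrist_force: [-0.2, -0.9, -3.0]
finger_gap: 0.383
gripper_force: 59.8
```

Call:
send_rows(
  motion=[
    [[0,0,0],[0,0,-1],1],
    [[0,0,0],[0,0,-1],1],
    [[0,0,0],[0,0,-1],1],
    [[0,0,0],[0,0,-1],1],
    [[0,0,0],[0,0,-1],1],
    [[0,0,0],[0,0,-1],1],
    [[0,0,0],[0,0,-0.5],1],
    [[0,0,0],[0,0,0],1],
  ],
)

```text
time: 22.18
position: [0.5524, -0.2395, 0.249]
eef_rot: [-0.0, 0.987, -0.158, -0.0]
wrist_force: [0.2, -0.1, -2.3]
finger_gap: 0.383
gripper_force: 59.8
```

```bash
python3 - <<'E'
from h import *
s=r.sense();print(s["position"],s["wrist_force"],s["finger_gap"],s["time"]);go((.482,.172,.25))
t=cams.snapshot("top");cv2.imwrite("pics/t2.png",cv2.resize(t[190:310,220:440],(770,420),interpolation=2)[:,:,::-1])
E
```

```text
[ 0.55237424 -0.23946567  0.2490118 ] [ 0.17226969 -0.14053565 -2.31159448] 0.38274494086922 22.175
shift [-3.908 -7.378 -0.016] leveling(units) [-0.003  0.009  0.   ] yawY -108.2 q6 1.36
```

View pics/t2.png

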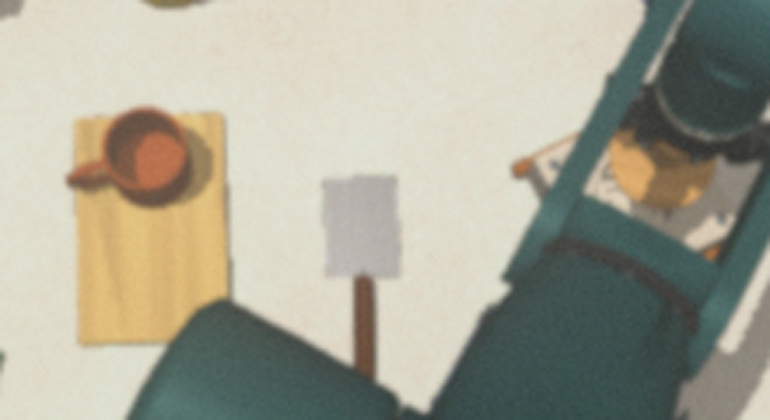

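The top view shows the plug held (flange (660,165) in the crop), with the board, mug and knife undisturbed. Carrying it to the board's free half.

Call:
send_rows(
  motion=[
    [[-0.2,-0.38,0],[0,0,0],1],
    [[-0.4,-0.75,0],[0,0,0],1],
    [[-0.5,-0.95,0],[0,0,0],1],
    [[-0.5,-0.95,0],[0,0,0],1],
    [[-0.5,-0.95,0],[0,0,0],1],
    [[-0.5,-0.95,0],[0,0,0],1],
    [[-0.5,-0.95,0],[0,0,0],1],
    [[-0.5,-0.92,0],[0,0,0],1],
    [[-0.3,-0.57,0],[0,0,0],1],
    [[0,0,0],[0,0,0],1],
  ],
)

```text
time: 23.48
position: [0.4808, 0.174, 0.2494]
eef_rot: [-0.0, 0.988, -0.156, -0.0]
wrist_force: [-0.2, -0.2, -2.9]
finger_gap: 0.384
gripper_force: 60.4
```

```bash
python3 - <<'E'
from h import *
s=r.sense();print(s["position"],s["wrist_force"],s["finger_gap"],s["time"]);go((.482,.172,.14))
im=cams.snapshot("scene");cv2.imwrite("pics/s2.png",cv2.resize(im[100:290,240:460],(770,600*1),interpolation=2)[:,:,::-1])
E
```

```text
[0.48084929 0.17403857 0.24943087] [-0.18026151 -0.19336207 -2.86313417] 0.38377389199833367 23.475
shift [0.036 0.033 2.189] leveling(units) [-0.011  0.011  0.   ] yawY -108.0 q6 2.10
```

View pics/s2.png

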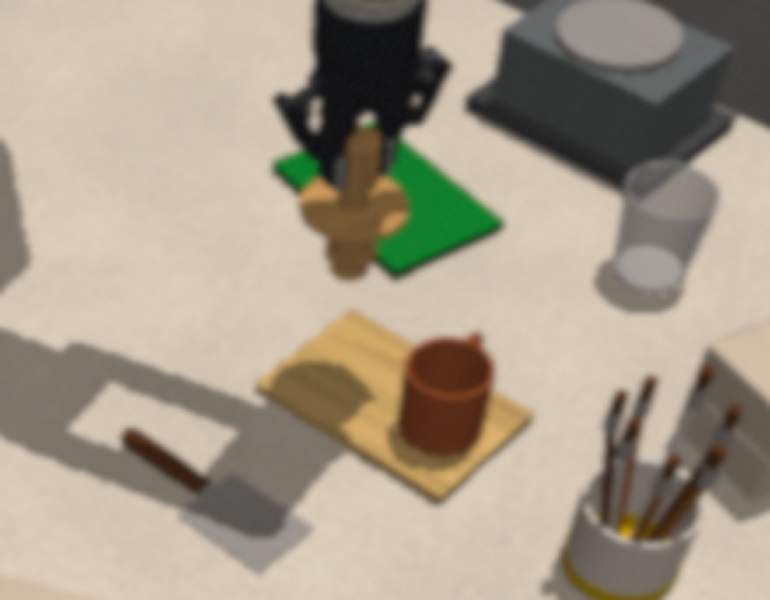

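The scene view shows the plug hanging upright above the board's free end, clear of the mug. Lowering to just above the board.

Call:
send_rows(
  motion=[
    [[0.03,0.03,0.4],[0,0,0],1],
    [[0,0,0.5],[0,0,0],1],
    [[0,0,0.5],[0,0,0],1],
    [[0,0,0.5],[0,0,0],1],
    [[0,0,0.4],[0,0,0],1],
    [[0,0,0.15],[0,0,0],1],
    [[0,0,0],[0,0,0],1],
  ],
)

```text
time: 24.4
position: [0.4833, 0.169, 0.1268]
eef_rot: [0.0, 0.987, -0.159, -0.0]
wrist_force: [-0.7, 0.0, -3.4]
finger_gap: 0.383
gripper_force: 60.4
```

Call:
send_rows(
  motion=[
    [[0,0,0.02],[0,0,0],1],
    [[0,0,0.02],[0,0,0],1],
    [[0,0,0],[0,0,0],1],
  ],
)

```text
time: 24.78
position: [0.4836, 0.1696, 0.1253]
eef_rot: [-0.0, 0.987, -0.158, 0.0]
wrist_force: [-0.0, -0.3, -2.9]
finger_gap: 0.386
gripper_force: 60.4
```

Call:
send_rows(
  motion=[
    [[0,0,0.02],[0,0,0],1],
    [[0,0,0.02],[0,0,0],1],
    [[0,0,0],[0,0,0],1],
  ],
)

```text
time: 25.15
position: [0.4833, 0.1695, 0.1227]
eef_rot: [0.0, 0.987, -0.158, -0.0]
wrist_force: [-0.3, -0.6, -2.4]
finger_gap: 0.384
gripper_force: 60.4
```

Call:
send_rows(
  motion=[
    [[0,0,0.02],[0,0,0],1],
    [[0,0,0],[0,0,0],1],
  ],
)

```text
time: 25.4
position: [0.4836, 0.1696, 0.1224]
eef_rot: [-0.0, 0.987, -0.158, 0.0]
wrist_force: [-1.4, 0.2, 4.5]
finger_gap: 0.387
gripper_force: 61.1
```

Call:
send_rows(
  motion=[
    [[0,0,0.01],[0,0,0],1],
    [[0,0,0],[0,0,0],1],
  ],
)

```text
time: 25.65
position: [0.4839, 0.1696, 0.1224]
eef_rot: [-0.0, 0.987, -0.158, 0.001]
wrist_force: [-3.3, -0.6, 9.3]
finger_gap: 0.385
gripper_force: 61.5
```

Foot is on the board. Easing off slightly and opening to a loose cage.

Call:
send_rows(
  motion=[
    [[0,0,-0.01],[0,0,0],1],
    [[0,0,0],[0,0,0],0.1],
    [[0,0,0],[0,0,0],0],
    [[0,0,0],[0,0,0],0],
    [[0,0,0],[0,0,0],0],
    [[0,0,0],[0,0,0],0],
  ],
)

```text
time: 26.4
position: [0.4834, 0.1695, 0.1218]
eef_rot: [-0.0, 0.987, -0.158, -0.0]
wrist_force: [0.0, -0.1, -0.1]
finger_gap: 0.5
gripper_force: 0.0
```

```bash
python3 - <<'E'
from h import *
s=r.sense();im=cams.snapshot("wrist");cv2.imwrite("pics/w5.png",im[:,:,::-1])
print(s["position"],s["wrist_force"],s["gripper_force"]);p=s["position"]
for z in(.093,.165):print(proj("wrist",(p[0],p[1],z),s))
E
```

```text
[0.48337516 0.16951075 0.12177568] [ 0.01765712 -0.06643205 -0.09458632] 0.0
[316.8141664  284.09693902]
[317.42975335 371.90186933]
```

View pics/w5.png

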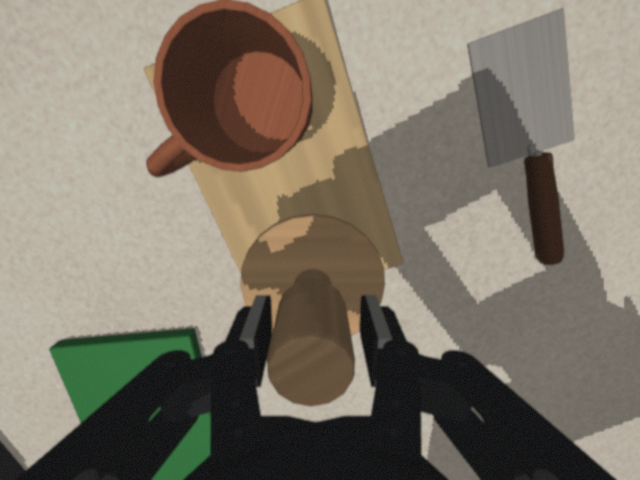

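The plug stands upright on the board (flange (313,281), knob (312,360)), clear of the mug at (233,85). Opening and retreating straight up.

Call:
send_rows(
  motion=[
    [[0,0,0],[0,0,0],-0.5],
    [[0,0,0],[0,0,0],-1],
    [[0,0,0],[0,0,0],-1],
    [[0,0,-0.3],[0,0,0],-1],
    [[0,0,-0.6],[0,0,0],-1],
    [[0,0,-0.8],[0,0,0],-1],
    [[0,0,-0.8],[0,0,0],-1],
    [[0,0,-0.5],[0,0,0],-1],
    [[0,0,0],[0,0,0],-1],
    [[0,0,0],[0,0,0],-1],
  ],
)

```text
time: 27.7
position: [0.4829, 0.1694, 0.2716]
eef_rot: [0.0, 0.987, -0.158, -0.0]
wrist_force: [0.2, 0.4, -0.9]
finger_gap: 1.001
gripper_force: 0.0
```

```bash
python3 - <<'E'
from h import *
s=r.sense();im=cams.snapshot("scene");print(s["position"],s["wrist_force"],s["time"])
for c in blobs(im,(8,80,60),(28,255,255),(305,150,400,265))[:3]:print(cv2.boundingRect(c),cv2.contourArea(c))
for z in(.015,.093,.165):print(proj("scene",(.4834,.1695,z)))
cv2.imwrite("pics/s3.png",cv2.resize(im[130:280,270:430],(640,600),interpolation=2)[:,:,::-1])
E
```

```text
[0.48285103 0.16939836 0.27156384] [ 0.17523493  0.39679858 -0.89743522] 27.7
(314, 176, 78, 83) 2954.5
[337.19438637 216.29088022]
[338.47278717 198.53097083]
[339.76851284 180.53037933]
```

View pics/s3.png

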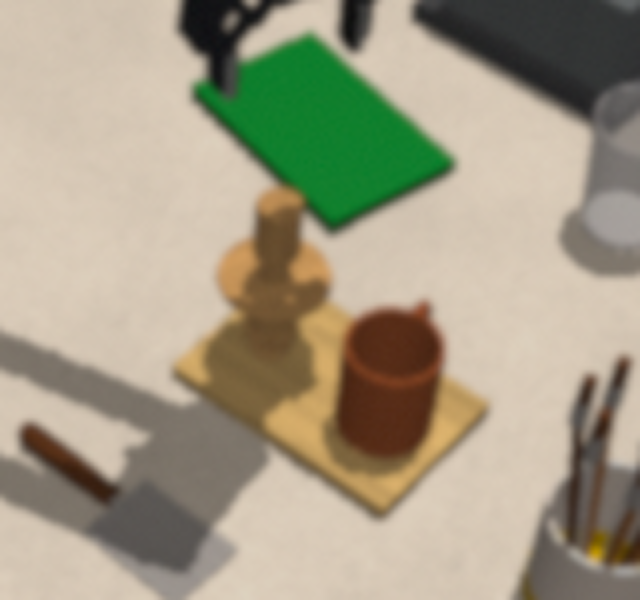

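The plug stands upright on the board (knob (280,215), foot (270,340) in the crop), clear of the mug, and the gripper is well away. Handing in.

```bash
python3 -c "
from workcell import r
print(r.job_done())"
```

```text
the job is handed in; nothing more can be done
None
```

The plug was rocked loose along about the 28° line without going over 35 N sideways at the knob, pulled straight out and stood upright on the plywood board clear of the mug, and the job was handed in at about 28 s, with no verdict returned.

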